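Hold the ring case unlocked

ROBOT

A 6-joint arm with a two-finger parallel gripper is mounted at the origin on the work surface. World frame = base frame: x ahead of the robot, y to its left, z up, the work surface at z = 0. Lengths are in m, angles in rad, forces in N, time in s.
With the tool pointing down it reaches from about 0.225 to 0.725 m from the base axis. Payload 3.1 kg.
Tool frame: the origin (TCP) lies on the front face of the gripper's body, between the roots of the fingers; the fingertips stand 73 mm ahead of it and the grasp point (between the pads) lies 54 mm ahead of it (bot.nose_length is the distance from the TCP to the fingertips, in m); z points along the fingers, y is the line along which they close (so a half turn about z gives the same grasp; the last joint's range is limited). The gripper opens to 85 mm and grips with 20 to 120 N. Pads are 22 mm wide; open, the fingers measure 114 mm over their backs; the gripper's body (76 mm by 85 mm) begins 54 mm behind the grasp point. The pads swing forward as they close: fully open they stand 13 mm farther back than shut.
Start: joints at [0.996, 0.048, 0.099, 1.622, 0, 1.443], TCP at [0.227, 0.473, 0.304] pointing down, gripper open.
Joint ranges: [-2.91, 2.91], [-0.99, 1.94], [-1.21, 1.42], [-2.12, 2.29], [-1.49, 1.47], [-3.14, 3.14]. Speed limits (rad/s): [2.79, 2.79, 3.14, 3.14, 3.14, 3.14].

INTERFACE

Orientations are given as a rotation vector (axis times angle).
In Python, from station import get_obs, cams, bot gives the robot as it stands.
- The arm moves only by the shell command python3 -m inch 'ROWS' [OPENING] [FORCE]. ROWS is JSON, a list of rows, each a list of 6 numbers: the shift along the tool's x, y, z scaled (see below), then the turn, a rotation vector about the tool's x, y, z scaled (see below). In form: [[x, y, z, ax, ay, az], ...]. A call has 1 to 10 rows; each row shifts and turns the commanded pose from where the row before left it, along the tool's axes as they then stand; what a row does not reach is not made up. The controller multiplies each number of a shift by 0.05 m and each number of a turn by 5 degrees. A row lasts 1/10 s, in which the tool goes at most 50 mm and 8.59 degrees, less where a joint would pass 70% of its speed; a pose out of reach is approached as far as the arm can. A call with a number of a shift or a turn outside -1 to 1 is refused whole. A call with a gripper value outside its range is refused whole. OPENING is the finger opening in mm, from 0 to 85.4, set as the call begins (- or left out, the last holds). The fingers move at their own pace and stop on an object; FORCE is the grip in N (left out, the last holds). Time passes only in rows, so rows that do not move let the fingers close. It gives the time, the measured TCP pose, the force, the opening and the grip force at its end, in the units of the state.
- get_obs(): the state, without advancing time (a new reading comes with each control period).
- cams.snapshot(name): name is "scene" or "top" or "wrist"; returns the picture (400x640x3 uint8, blue, green, red); there is no depth.
- cams.camera_params(name): a dict with "intrinsics" (3x3 intrinsics, pixels), "T" (4x4, takes a point from camera to world coordinates). Camera axes: x right, y up, looking along -z (the intrinsics and any distortion apply to the point x, -y, -z); pixel columns grow to the right and rows downward; lengths in m; the calibration is good to about 2 mm. A picture is of the moment at which its call begins: read the wrist's pose just before it. camera_params takes no time and is no camera call; for the wrist camera it gives the pose at the moment of the call.
- bot.finish_job(): hands the job in; it is judged then, once.
The state is a dict: "time": time; "joints": joint angles; "joint_vel": joint speeds; "effort": joint torques, N m; "ee_pos": TCP position; "ee_rot": TCP orientation; "force": force on the tool from outside, world axes, zero at the start; "wrist_torque": the same for the moment, N m; "grip_width": finger opening in m; "gripper_force": force on a finger pad.
Only numpy, scipy, OpenCV 4.12 (cv2) and the standard library are available. Lean on these libraries where they do the work, as an engineer would, in place of code of your own. Each camera call takes 0.05 s, during which the arm holds its last target. There are 200 camera calls.

TASK

Take the red key out of the key stand, push it fully home into the lock in the top of the white display case, working it past the sticky pins, then turn it clockwise (seen from above) a quarter turn until it stops, against the lock's spring. Finish with the key still gripped and held turned so that the case stays unlocked: do not let go. Leave the blue key and the other things on the counter where they are.

Things in the scene. Friction and masses are not known exactly. Their poses are not given: they have to be found in the camera images.
- red_key: Key to use: red plastic head 28 wide (x) x 10 thick (y) x 40 mm tall, on a steel blade 12 wide (x) x 5 thick (y) x 34 mm long whose last 4 mm taper to 6 x 4 mm; 40 g. Origin at the blade tip, z up to the head (head at z = 34 to 74 mm). Same either way round. Stands blade down in a slot of the stand, head 4 mm above its top; pinch the head across its thickness near z = 60 mm.
- blue_key: Wrong key, leave it: blue plastic head 28 wide (x) x 10 thick (y) x 40 mm tall, on a steel blade 12 wide (x) x 5 thick (y) x 34 mm long whose last 4 mm taper to 6 x 4 mm; 40 g. Origin at the blade tip, z up to the head (head at z = 34 to 74 mm). Same either way round. Stands blade down in a slot of the stand, head 4 mm above its top; pinch the head across its thickness near z = 60 mm.
- key_stand: Dark wooden block fixed to the counter, 140 (x) x 50 (y) x 42 mm tall; origin under its centre. Two slots, 30 mm deep, at x = -35 and +35 mm, each with its long side along x (13.4 x 6.4 mm); one key stands in each, which in which varies.
- display_case: White, fixed, glass-lidded ring display case, 220 deep (x) x 300 wide (y) x 90 mm tall; origin under its centre. The lock is in the top of the solid front rail, at x = -80 mm, y = 0.
- lock_mouth (a point): Centre of the keyway mouth on the round brass plug (24 mm, in a steel ring 2 mm proud), 90 mm above the counter. Turns with the plug: z up, x along the keyway's long side. Keyway 13.2 (x) x 6.2 mm (y), mouth chamfered 2 mm, vertical, 30 mm deep. About 10 and 21 mm down a spring pin bars 2.5 mm of a short end: 8 to 15 N straight down to pass, a bit less with twists of a few degrees to and fro.
- lock_seat (a point): Centre of the keyway's floor, 30 mm below the mouth: the tip of a key that is fully home stands here, its head then 4 mm above the plug's face. Same axes as the mouth.
- lock_plug (a joint): Angle of the lock plug, rad: 0 at rest (keyway along the case's x), growing clockwise from above, stop at 1.5. A spring turns it back (about 0.1 N m at the stop) as soon as the key is let go. The key has about 0.1 rad of play in the keyway before the plug follows.
- candle_jar: Amber glass candle jar with a wooden lid, 68 mm across, 85 mm tall; origin under its centre. Bystander.
- mug: Blue mug, 80 mm across, 90 mm tall, handle to its +y; origin under its centre. Bystander.
- lotion: Yellow lotion bottle, 48 mm across, 140 mm tall; origin under its centre. Bystander.
- gift_box: Pink gift box with white ribbon, 85 x 85 x 45 mm tall; origin under its centre. Bystander.
- soap_bar: Green soap bar, 80 x 55 x 28 mm tall; origin under its centre. Bystander.
- tea_tin: Green tea tin with a paper label, 66 mm across, 75 mm tall; origin under its centre. Bystander.

How it is judged:
By the outcome, as a careful person would: the job done as asked, in the order asked, and still so for the second after the job is handed in, while the arm keeps its last pose, push and grip.
It also fails if it takes over 45 s, if anything falls off the work surface, if the arm or the gripper's body presses on something with over 40 N, if the wrist force passes 120 N, or if a joint passes its speed limit or range.

## Working session

There is one attempt and no reset: what is moved stays moved. The work goes in short steps, Python scripts to look and compute and a shell command to move; the robot and the scene stay as the last step left them, time stands still between calls to the robot, and variables do not carry over. Pictures are saved under pics/ and viewed, at most 10 in all, crops included, and the job is handed in when it is done.

```bash
ls; mkdir -p pics; python3 - <<'E'
from station import get_obs,cams,bot
import cv2,numpy as np
o=get_obs();print(o['time'],o['ee_pos'],o['ee_rot'],o['force'])
a=cams.snapshot('top');b=cams.snapshot('scene');cv2.imwrite('pics/top.png',a);cv2.imwrite('pics/scene.png',b)
for n in('top','scene','wrist'):
  p=cams.camera_params(n);print(n,{k:(np.round(v,3).tolist() if k in('intrinsics','T') else v) for k,v in p.items()})
E
```

```text
pics
0.0 [0.22663344 0.47307708 0.30270562] [-0.69591761 -3.06274094  0.00346974] [0.63172782 0.05434844 0.59963654]
top {'intrinsics': [[435.831, 0.0, 325.854], [0.0, 435.831, 199.166], [0.0, 0.0, 1.0]], 'T': [[0.026, 0.996, -0.086, 0.375], [-1.0, 0.024, -0.013, 0.013], [-0.011, 0.086, 0.996, 1.494], [0.0, 0.0, 0.0, 1.0]]}
scene {'intrinsics': [[435.312, 0.0, 321.434], [0.0, 435.312, 199.403], [0.0, 0.0, 1.0]], 'T': [[0.692, -0.527, 0.493, 1.145], [0.722, 0.509, -0.47, -0.586], [-0.003, 0.681, 0.732, 1.035], [0.0, 0.0, 0.0, 1.0]]}
wrist {'intrinsics': [[310.673, 0.0, 320.916], [0.0, 310.673, 196.112], [0.0, 0.0, 1.0]], 'T': [[0.432, -0.861, -0.27, 0.156], [0.902, 0.411, 0.132, 0.506], [-0.003, -0.3, 0.954, 0.373], [0.0, 0.0, 0.0, 1.0]]}
```

View pics/top.png

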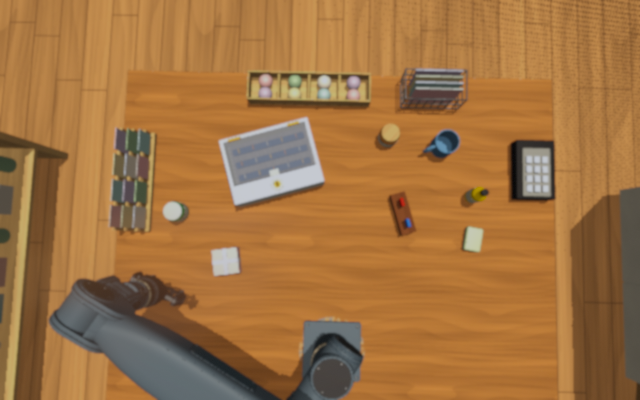

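View pics/scene.png

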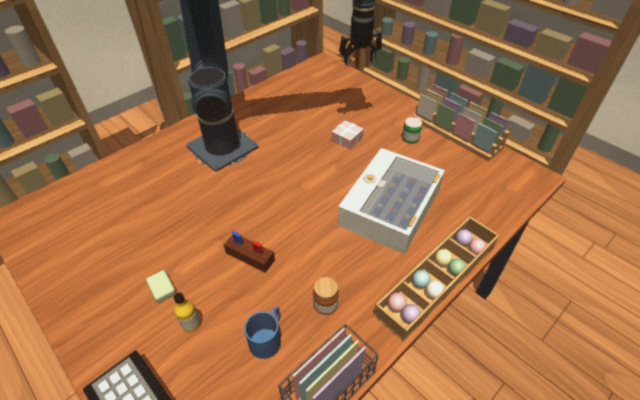

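The top view shows the red key at about (401,203), the blue one at (408,223) on the stand, and the lock plug at about (277,184) in the case's front rail. The scene view shows red at (257,246) and the lock at (370,178).

```bash
cat > h.py <<'E'
from station import get_obs,cams,bot
import cv2,numpy as np
from scipy.spatial.transform import Rotation as R
def ray(u,v,p):
    K=p['intrinsics'];T=np.array(p['T'])
    q=np.linalg.inv(K)@[u,v,1]; return T[:3,3],T[:3,:3]@[q[0],-q[1],-q[2]]
def plane(u,v,p,z):
    o,d=ray(u,v,p); return o+d*(z-o[2])/d[2]
def proj(X,p):
    T=np.array(p['T']);c=T[:3,:3].T@(np.asarray(X)-T[:3,3]);q=np.array(p['intrinsics'])@[c[0],-c[1],-c[2]];return q[:2]/q[2]
def pose():
    o=get_obs();return np.array(o['ee_pos']),R.from_rotvec(o['ee_rot'])
def rel(target,yaw):
    """tool-frame delta to TCP target, pointing down, closing line (tool y) at world angle yaw"""
    p,r=pose();best=None
    for s in(0,np.pi):
        a=yaw+s;y=np.array([np.cos(a),np.sin(a),0]);z=np.array([0,0,-1.]);x=np.cross(y,z)
        dr=(r.inv()*R.from_matrix(np.c_[x,y,z])).as_rotvec()
        if best is None or np.linalg.norm(dr)<np.linalg.norm(best):best=dr
    # shift in tool axes now (apply shift before turn)
    print('shift mm',np.round(r.inv().apply(np.array(target)-p)*1000,1),'turn deg',np.round(np.degrees(best),2))
E
python3 - <<'E'
from h import *
p=cams.camera_params('top');a=cv2.imread('pics/top.png')
h=cv2.cvtColor(a,cv2.COLOR_BGR2HSV)[180:245,380:425]
def cen(m):
    n,l,s,c=cv2.connectedComponentsWithStats(m.astype(np.uint8));i=1+np.argmax(s[1:,4]);return c[i]+[380,180],s[i,4]
H,S,V=[h[...,i].astype(int) for i in range(3)]
red=cen(((H<6)|(H>174))&(S>200)&(V>130));blue=cen((H>100)&(H<130)&(S>120)&(V>80));print(red,blue)
r=plane(*red[0],p,.075);b=plane(*blue[0],p,.075);print(r,b,np.linalg.norm(r-b),np.degrees(np.arctan2(*(b-r)[[1,0]])))
print('lock',plane(277,184,p,.09))
c=[plane(u,v,p,.09) for u,v in((237,206),(324,182),(307,118),(219,143))];print(np.round(c,3))
print(get_obs()['joints'])
E
```

```text
(array([401.92, 201.44]), np.int32(25)) (array([407.5       , 222.70833333]), np.int32(24))
[ 0.49583756 -0.21635361  0.075     ] [ 0.42699085 -0.23516507  0.075     ] 0.07137045240215693 -164.71771263694723
lock [0.54142941 0.19158612 0.09      ]
[[0.467 0.319 0.09 ]
 [0.552 0.039 0.09 ]
 [0.762 0.1   0.09 ]
 [0.672 0.387 0.09 ]]
[ 9.96234546e-01  4.86666723e-02  9.77610724e-02  1.62197511e+00
 -2.22198507e-05  1.44293844e+00]
```

```bash
python3 - <<'E'
from h import *
p=cams.camera_params('top')
print(plane(401.92,201.44,p,.086))
rel([.496,-.216,.27],np.radians(105.3))
E
```

```text
[ 0.49490178 -0.21457826  0.086     ]
shift mm [-540.7 -505.1   33.8] turn deg [ -0.11  -0.06 -40.89]
```

```bash
python3 -m inch '[[-0.54,-0.5,0.03,0,0,0],[-0.54,-0.5,0.03,0,0,0],[-0.54,-0.5,0.03,0,0,0],[-0.54,-0.5,0.03,0,0,0],[-0.54,-0.5,0.03,0,0,0],[-0.54,-0.5,0.03,0,0,0],[-0.54,-0.5,0.03,0,0,0],[-0.54,-0.5,0.03,0,0,0],[-0.54,-0.5,0.03,0,0,0],[-0.54,-0.5,0.03,0,0,0]]' 45
python3 -m inch '[[-0.54,-0.5,0.03,0,0,0],[-0.54,-0.5,0.03,0,0,0],[-0.54,-0.5,0.03,0,0,0],[-0.54,-0.5,0.03,0,0,0],[-0.54,-0.5,0.03,0,0,0],[-0.54,-0.5,0.03,0,0,0],[-0.54,-0.5,0.03,0,0,0],[-0.54,-0.5,0.03,0,0,0],[-0.54,-0.5,0.03,0,0,0],[-0.54,-0.5,0.03,0,0,0]]'
python3 -m inch '[[0,0,0,0,0,-1],[0,0,0,0,0,-1],[0,0,0,0,0,-1],[0,0,0,0,0,-1],[0,0,0,0,0,-1],[0,0,0,0,0,-1],[0,0,0,0,0,-1],[0,0,0,0,0,-1],[0,0,0,0,0,-0.18],[0,0,0,0,0,0]]'
python3 - <<'E'
from h import *
rel([.495,-.2146,.27],np.radians(105.3))
p=cams.camera_params('wrist');a=cams.snapshot('wrist');cv2.imwrite('pics/w1.png',a)
print(proj([.495,-.2146,.086],p)); print(proj([.427,-.235,.086],p)); np.save('w1T.npy',p['T'])
E
```

```text
time: 1.1
ee_pos: [0.3624, 0.1299, 0.2884]
ee_rot: [-0.696, -3.063, 0.0]
force: [0.8, 0.8, -0.5]
grip_width: 0.0446
gripper_force: 0.0
time: 2.1
ee_pos: [0.4979, -0.2122, 0.2731]
ee_rot: [-0.696, -3.062, -0.001]
force: [0.1, 0.8, 1.5]
grip_width: 0.0453
gripper_force: 0.0
time: 3.1
ee_pos: [0.4976, -0.2107, 0.2734]
ee_rot: [0.416, -3.113, -0.001]
force: [-0.3, 0.1, 0.2]
grip_width: 0.045
gripper_force: 0.0
shift mm [ 3.5 -3.1  3.4] turn deg [ 0.04 -0.04 -0.08]
[316.96855168 189.25438422]
[314.38163451 103.4340582 ]
```

View pics/w1.png

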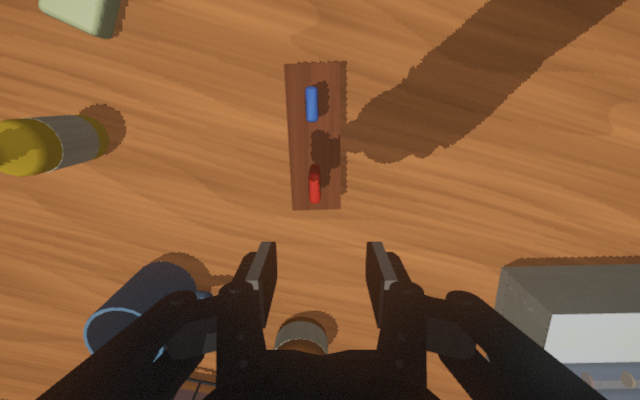

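The wrist view shows the red head at about (315,187) and the blue one at (312,104), with the fingers straddling the stand at 45 mm.

```bash
python3 - <<'E'
from h import *
p=cams.camera_params('wrist');a=cv2.imread('pics/w1.png')
h=cv2.cvtColor(a,cv2.COLOR_BGR2HSV).astype(int);H,S,V=h[...,0],h[...,1],h[...,2]
for nm,m in(('red',((H<6)|(H>174))&(S>200)),('blue',(H>105)&(H<125)&(S>150))):
    m=m.copy();m[:60]=0;m[230:]=0;m[:,:280]=0;m[:,350:]=0
    c=m&(V>0.75*V[m].max())
    for k,mm in(('all',m),('top',c)):
        ys,xs=np.where(mm);rc=cv2.minAreaRect(np.c_[xs,ys].astype(np.float32))
        print(nm,k,mm.sum(),xs.min(),xs.max(),ys.min(),ys.max(),rc,plane(*rc[0],p,.086))
    ys,xs=np.where(m)
    for y in range(ys.min(),ys.max()+1,4):print(y,xs[ys==y].min(),xs[ys==y].max(),V[y,xs[ys==y]])
E
```

```text
red all 71 309 319 166 202 ((314.0, 184.0), (36.0, 10.0), 90.0) [ 0.49124174 -0.21831378  0.086     ]
red top 36 309 319 181 202 ((314.1881103515625, 191.32080078125), (21.286083221435547, 9.512216567993164), 86.18592071533203) [ 0.49753694 -0.21647381  0.086     ]
166 318 318 [82]
170 317 317 [84]
174 310 319 [111 118 107  91]
178 310 318 [118 123 128 130 122]
182 309 318 [154 142]
186 317 318 [184 169]
190 318 318 [159]
194 310 319 [172 152]
198 316 318 [193 174]
202 314 314 [178]Traceback (most recent call last):
  File "<stdin>", line 6, in <module>
    return umr_maximum(a, axis, None, out, keepdims, initial, where)
ValueError: zero-size array to reduction operation maximum which has no identity
```

```bash
python3 - <<'E'
from h import *
p=cams.camera_params('wrist');a=cv2.imread('pics/w1.png').astype(int)
B,G,Rr=a[...,0],a[...,1],a[...,2]
C=[]
for nm,m in(('red',(Rr>2.5*G)&(Rr>2*B)&(Rr>60)),('blue',(B>1.5*Rr)&(B>1.3*G)&(B>50))):
    m=m.copy();m[:60]=0;m[230:]=0;m[:,:295]=0;m[:,330:]=0
    ys,xs=np.where(m);rc=cv2.minAreaRect(np.c_[xs,ys].astype(np.float32))
    P=plane(*rc[0],p,.086);C.append(P);print(nm,m.sum(),xs.min(),xs.max(),ys.min(),ys.max(),rc,P)
    e=[plane(xs[ys==y].mean(),y,p,.086) for y in(ys.min()+4,ys.max()-4)];print(np.degrees(np.arctan2(*(e[1]-e[0])[[1,0]])))
d=C[0]-C[1];yaw=np.degrees(np.arctan2(d[1],d[0]));print(np.linalg.norm(d),yaw)
rel([C[0][0],C[0][1],.20],np.radians(yaw+90))
E
```

```text
red 365 309 320 165 202 ((314.5, 183.5), (37.0, 11.0), 90.0) [ 0.49069932 -0.21801379  0.086     ]
13.206158071231078
blue 394 305 317 87 121 ((311.3985290527344, 103.96405792236328), (34.25261688232422, 11.83053970336914), 87.70938873291016) [ 0.42808984 -0.23722334  0.086     ]
17.00292649036849
0.06549010817964815 17.05681638628369
shift mm [ 8.6 -5.3 73.5] turn deg [ 0.03 -0.03 -1.84]
```

```bash
python3 -c "
from h import *
rel([.4925,-.217,.17],np.radians(106.3))"
```

```text
shift mm [  6.6  -4.8 103.5] turn deg [ 0.03 -0.03 -1.08]
```

```bash
python3 -m inch '[[0.07,-0.05,0.7,0,0,-0.2],[0.06,-0.05,0.7,0,0,0],[0,0,0.67,0,0,0],[0,0,0,0,0,0]]'
python3 - <<'E'
from h import *
rel([.4925,-.217,.17],np.radians(106.3))
p=cams.camera_params('wrist');a=cams.snapshot('wrist');cv2.imwrite('pics/w2.png',a)
for P in ([.4925,-.217,.086],[.425,-.237,.086]): print(proj(P,p))
E
```

```text
time: 3.55
ee_pos: [0.4894, -0.2154, 0.1643]
ee_rot: [0.442, -3.101, -0.012]
force: [-1.2, 0.4, -0.2]
grip_width: 0.0448
gripper_force: 0.0
shift mm [-2.5 -2.4 -5.8] turn deg [ 0.51 -0.47 -0.07]
[314.52045276 258.19251229]
[312.98204582 123.03951702]
```

View pics/w2.png

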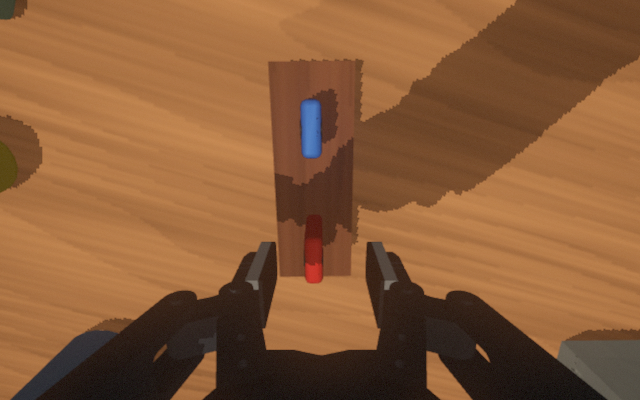

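The red head spans about (314, 214–283) and the blue one (311, 98–158). The red key sits between the pads, slightly left of centre.

```bash
cat > keys.py <<'E'
from h import *
import sys
def keys(a,p,z=.086,y1=300):
    a=a.astype(int);B,G,Rr=a[...,0],a[...,1],a[...,2];C=[]
    for nm,m in(('red',(Rr>2.5*G)&(Rr>2*B)&(Rr>60)),('blue',(B>1.5*Rr)&(B>1.3*G)&(B>50))):
        m=m.copy();m[:60]=0;m[y1:]=0;m[:,:295]=0;m[:,335:]=0
        ys,xs=np.where(m);rc=cv2.minAreaRect(np.c_[xs,ys].astype(np.float32))
        P=plane(*rc[0],p,z);C.append(P);print(nm,xs.min(),xs.max(),ys.min(),ys.max(),np.round(rc[0],1),np.round(rc[1],1),round(rc[2],1),np.round(P,4))
    d=C[0]-C[1];yaw=np.degrees(np.arctan2(d[1],d[0]));print(np.linalg.norm(d),yaw);return C,yaw
E
python3 - <<'E'
from keys import *
p=cams.camera_params('wrist');C,yaw=keys(cv2.imread('pics/w2.png'),p)
print(get_obs()['ee_pos'])
rel([C[0][0],C[0][1],.126],np.radians(yaw+90))
E
```

```text
red 305 322 215 282 [313.5 248.5] [67. 17.] 90.0 [ 0.4907 -0.2197  0.086 ]
blue 301 321 99 157 [311. 128.] [58. 20.] 90.0 [ 0.4296 -0.2383  0.086 ]
0.06381383771720966 16.956300058206345
[ 0.49095461 -0.21621688  0.16755242]
shift mm [ 1.1 -3.5 41.5] turn deg [ 0.3  -0.27 -0.7 ]
```

```bash
python3 - <<'E'
from h import *
p=cams.camera_params('wrist')
print(get_obs()['ee_pos'],get_obs()['ee_rot'])
for r in((313.5,214.5),(311,98.5)):
    e=plane(*r,p,.086);print(e)
    for d in (14*np.r_[np.cos(.2967),np.sin(.2967),0]/1000,): print(e+d)
    b=e+2*d; print('near top edge px',proj(b,p),'bottom',proj(b-[0,0,.04],p))
print('camera',p['T'][:3,3] if hasattr(p['T'],'shape') else p['T'])
p0=dict(p);p0['T']=np.load('w1T.npy')
e=plane(314,164.5,p0,.086);print('w1',e+d, plane(311,86.5,p0,.086)+d)
E
```

```text
[ 0.49095461 -0.21621688  0.16755242] [ 0.44335132 -3.10471277 -0.00691868]
[ 0.47181742 -0.22508619  0.086     ]
[ 0.48520571 -0.22099306  0.086     ]
near top edge px [314.49810925 262.39728605] bottom [315.40787321 232.64210296]
[ 0.41662488 -0.24200024  0.086     ]
[ 0.43001318 -0.23790712  0.086     ]
near top edge px [312.24417614 157.99121124] bottom [313.68483737 146.42272903]
camera [ 0.41617161 -0.23801943  0.23798596]
w1 [ 0.48809436 -0.21854807  0.086     ] [ 0.42881523 -0.23672304  0.086     ]
```

```bash
python3 - <<'E'
from h import *
p=cams.camera_params('wrist')
d=.014*np.r_[np.cos(.29),np.sin(.29),0]
r=plane(314,282.5,p,.086)-d;b=plane(311,157.5,p,.086)-d
p0=dict(p);p0['T']=np.load('w1T.npy')
r0=plane(314.8,202.5,p0,.086)-d;b0=plane(311.4,121.5,p0,.086)-d
for x,y in((r,b),(r0,b0)):
    e=x-y;print(x,y,np.linalg.norm(e),np.degrees(np.arctan2(e[1],e[0])))
rel([(r0[0]+r[0])/2,(r0[1]+r[1])/2,.126],np.radians(106.5))
E
```

```text
[ 0.497392   -0.21770642  0.086     ] [ 0.42992256 -0.23847279  0.086     ] 0.07059296886837808 17.10780620785014
[ 0.4937276  -0.21730418  0.086     ] [ 0.42773817 -0.23773094  0.086     ] 0.06907862371465383 17.199695812724613
shift mm [-4.3 -2.7 41.5] turn deg [ 0.29 -0.27 -0.25]
```

```bash
python3 -m inch '[[-0.04,-0.05,0.2,0,0,-0.1],[-0.04,0,0.2,0,0,-0.05],[0,0,0.2,0,0,0],[0,0,0.2,0,0,0],[0,0,0,0,0,0],[0,0,0,0,0,0]]'
python3 -c "
from h import *
rel([.495,-.2175,.126],np.radians(107.1));print(get_obs()['force'])"
```

```text
time: 4.2
ee_pos: [0.4972, -0.2184, 0.13]
ee_rot: [0.466, -3.106, -0.001]
force: [0.4, -0.5, 0.0]
grip_width: 0.0452
gripper_force: 0.0
shift mm [1.8 1.5 4. ] turn deg [ 0.04 -0.04 -0.05]
[ 0.40507667 -0.47373941  0.04934566]
```

```bash
python3 -m inch '[[0.04,0.03,0.08,0,0,0],[0,0,0,0,0,0],[0,0,0,0,0,0],[0,0,0,0,0,0]]' 25 40
python3 -m inch '[[0,0,0,0,0,0],[0,0,0,0,0,0],[0,0,0,0,0,0],[0,0,0,0,0,0],[0,0,0,0,0,0],[0,0,0,0,0,0]]' 5 40
python3 - <<'E'
from h import *
rel([.495,-.2175,.126],np.radians(107.1));print(get_obs()['wrist_torque'])
p=cams.camera_params('wrist');a=cams.snapshot('wrist');cv2.imwrite('pics/w3.png',a)
E
```

```text
time: 4.6
ee_pos: [0.4952, -0.2179, 0.1267]
ee_rot: [-0.466, 3.106, -0.001]
force: [0.4, -0.4, 0.2]
grip_width: 0.0249
gripper_force: 0.0
time: 5.2
ee_pos: [0.4953, -0.218, 0.1267]
ee_rot: [-0.466, 3.106, -0.001]
force: [0.2, -0.1, 1.5]
grip_width: 0.0098
gripper_force: 41.3
shift mm [0.1 0.5 0.7] turn deg [-0.04  0.02 -0.05]
[-0.13851604  0.03188831  0.00519492]
```

View pics/w3.png

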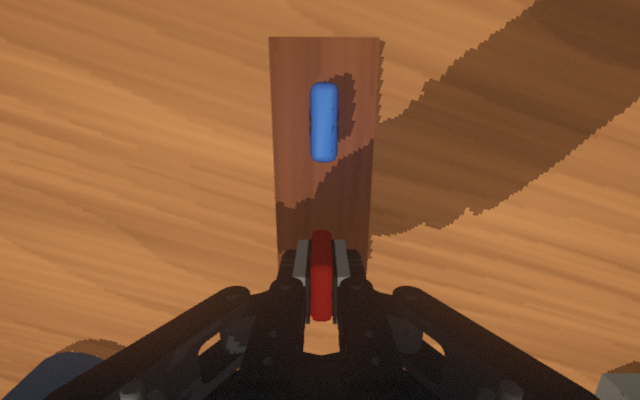

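The red head is gripped and centred (320, 231–321), 9.8 mm opening. Next I get the camera bias from the blue key, whose offset from the red one is known, and then lift.

```bash
python3 -m inch '[[0,0,-0.2,0,0,0],[0,0,-0.3,0,0,0],[0,0,-0.6,0,0,0],[0,0,-0.7,0,0,0],[0,0,-0.8,0,0,0],[0,0,0,0,0,0]]' - 70
python3 - <<'E'
from h import *
p=cams.camera_params('wrist');t,r=pose()
# rebuild wrist cam pose at w3 (pure shift from now)
T=np.array(p['T']);M=np.eye(4);M[:3,:3]=r.as_matrix();M[:3,3]=t
X=np.linalg.inv(M)@T;np.save('X.npy',X)  # tool->cam
t3=np.array([.4953,-.218,.1267]);M3=np.eye(4);M3[:3,:3]=R.from_rotvec([-.466,3.106,-.001]).as_matrix();M3[:3,3]=t3
p3=dict(p);p3['T']=M3@X
a=cv2.imread('pics/w3.png').astype(int);B,G,Rr=a[...,0],a[...,1],a[...,2]
m=(B>1.5*Rr)&(B>1.3*G)&(B>50);m[:60]=0;m[220:]=0;m[:,:295]=0;m[:,345:]=0
ys,xs=np.where(m);print(xs.min(),xs.max(),ys.min(),ys.max())
inv=lambda P:np.round(1000*M3[:3,:3].T@(P-t3),1)
print('blue in tool',inv(plane((xs.min()+xs.max())/2,(ys.min()+ys.max())/2,p3,.086)),'top far edge',inv(plane(324,ys.max()+.5,p3,.086)))
print('red far edge in tool',inv(plane(321,321.5,p3,.086)))
c,s=np.cos(np.radians(17)),np.sin(np.radians(17))
# TCP target with lock 75 mm ahead
L=np.array([.5414,.1916]); rel([L[0]+.07*c,L[1]+.07*s,.27],np.radians(107))
E
```

```text
time: 5.85
ee_pos: [0.4974, -0.2191, 0.265]
ee_rot: [-0.464, 3.097, -0.013]
force: [0.6, -0.0, 0.5]
grip_width: 0.0087
gripper_force: 70.8
310 337 82 161
blue in tool [70.6  1.2 40.6] top far edge [56.5  1.4 40.7]
red far edge in tool [-12.9   0.4  40.7]
shift mm [-232.6  379.6   -6.6] turn deg [-0.55  0.5   0.06]
```

```bash
python3 -m inch '[[-0.3,0.5,0,0,0,0],[-0.4,0.65,0,0,0,0],[-0.4,0.65,0,0,0,0],[-0.4,0.65,0,0,0,0],[-0.4,0.65,0,0,0,0],[-0.4,0.65,0,0,0,0],[-0.4,0.65,0,0,0,0],[-0.4,0.65,0,0,0,0],[-0.4,0.65,0,0,0,0],[-0.4,0.65,0,0,0,0]]'
python3 -m inch '[[-0.4,0.65,0,0,0,0],[-0.4,0.6,0,0,0,0],[-0.3,0.4,0,0,0,0],[0,0,0,0,0,0],[0,0,0,0,0,0]]'
python3 - <<'E'
from h import *
t,r=pose();print(t,r.as_rotvec(),get_obs()['joints'])
p=cams.camera_params('wrist');a=cams.snapshot('wrist');cv2.imwrite('pics/w4.png',a);np.save('w4T.npy',p['T'])
E
```

```text
time: 6.85
ee_pos: [0.5882, 0.1445, 0.2569]
ee_rot: [0.466, -3.107, 0.0]
force: [0.6, -0.6, -1.1]
grip_width: 0.0087
gripper_force: 70.8
time: 7.35
ee_pos: [0.6164, 0.2383, 0.2563]
ee_rot: [0.467, -3.105, 0.001]
force: [0.1, 0.5, -0.2]
grip_width: 0.0086
gripper_force: 70.8
[0.61642272 0.23830031 0.25628735] [ 4.67381201e-01 -3.10541166e+00  1.05030230e-03] [ 2.67679730e-01  4.09464453e-01  4.28895006e-01  1.59150347e+00
 -5.21884160e-04 -3.10883019e-02]
```

View pics/w4.png

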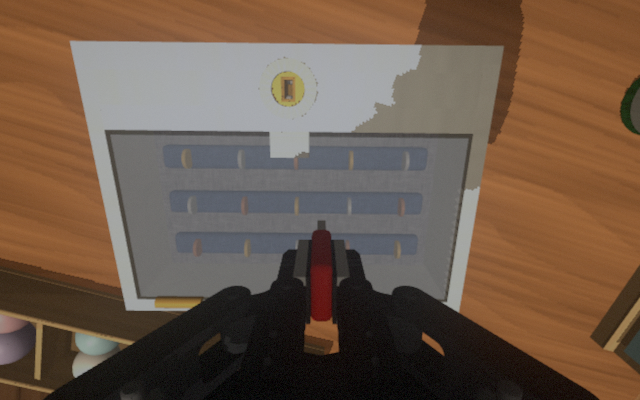

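The plug sits at about (288,89), with the keyway nearly parallel to the tool's x. The case's front edge runs from (75,43) to (503,46).

```bash
python3 - <<'E'
from h import *
p=cams.camera_params('wrist');p['T']=np.load('w4T.npy')
a=cv2.imread('pics/w4.png');h=cv2.cvtColor(a,cv2.COLOR_BGR2HSV).astype(int);H,S,V=h[...,0],h[...,1],h[...,2]
m=(H>12)&(H<35)&(S>110);m[:60]=0;m[120:]=0;m[:,:255]=0;m[:,325:]=0
ys,xs=np.where(m);print(len(xs),xs.min(),xs.max(),ys.min(),ys.max())
(cx,cy),ax,an=cv2.fitEllipse(cv2.convexHull(np.c_[xs,ys].astype(np.int32)));print(cx,cy,ax,an)
k=(V<150)|((H<12)|(H>160))&(S>60);k[:76]=0;k[103:]=0;k[:,:278]=0;k[:,300:]=0
y2,x2=np.where(k);print('keyway',x2.min(),x2.max(),y2.min(),y2.max())
L=plane(cx,cy,p,.09);print(L,plane(288,89,p,.09))
# front edge angle
g=a.astype(int);pts=[]
for u in range(90,410,5):
    c=g[20:70,u,0];v=20+np.argmax(np.diff(c));pts.append((u,v))
pts=np.array(pts);f=np.polyfit(pts[:,0],pts[:,1],1);res=pts[:,1]-np.polyval(f,pts[:,0]);ok=abs(res)<1.5;f=np.polyfit(pts[ok,0],pts[ok,1],1);print(f,ok.sum())
A,B=[plane(u,np.polyval(f,u),p,.09) for u in(90,400)];e=A-B;yaw=np.degrees(np.arctan2(e[1],e[0]));print('closing yaw',yaw)
np.save('L.npy',np.r_[L[:2],yaw])
# key offset in tool x +1.1mm
y=np.radians(yaw);ty=np.array([np.cos(y),np.sin(y),0]);tx=np.cross(ty,[0,0,-1]);tgt=L-.0011*tx;print(tgt)
rel([tgt[0],tgt[1],.214],y)
E
```

```text
676 272 303 72 105
287.6341247558594 88.43810272216797 (31.13124656677246, 33.5236930847168) 162.4419708251953
keyway 278 299 77 102
[0.5419597  0.19044279 0.09      ] [0.54225102 0.19079559 0.09      ]
[1.16391941e-02 3.88067995e+01] 64
closing yaw -73.46378876157763
[0.54090519 0.1901297  0.09      ]
shift mm [ 86.1 -23.2  42.6] turn deg [-0.03 -0.05  0.52]
```

```bash
python3 -m inch '[[0.3,-0.1,0,0,0,0.1],[0.4,-0.1,0,0,0,0],[0.4,-0.1,0,0,0,0],[0.4,-0.1,0.2,0,0,0],[0.18,-0.06,0.3,0,0,0],[0,0,0.3,0,0,0],[0,0,0,0,0,0],[0,0,0,0,0,0]]' - 80
python3 - <<'E'
from h import *
rel([.543,.1907,.214],np.radians(106.5))
a=cams.snapshot('wrist');cv2.imwrite('pics/w5.png',cv2.resize(a[180:340,220:420],None,fx=3,fy=3))
E
```

```text
time: 8.2
ee_pos: [0.543, 0.1915, 0.216]
ee_rot: [0.451, -3.108, 0.0]
force: [-0.7, -0.9, -0.6]
grip_width: 0.0086
gripper_force: 78.8
shift mm [ 0.2 -0.8  2. ] turn deg [ 0.01 -0.05  0.01]
```

View pics/w5.png

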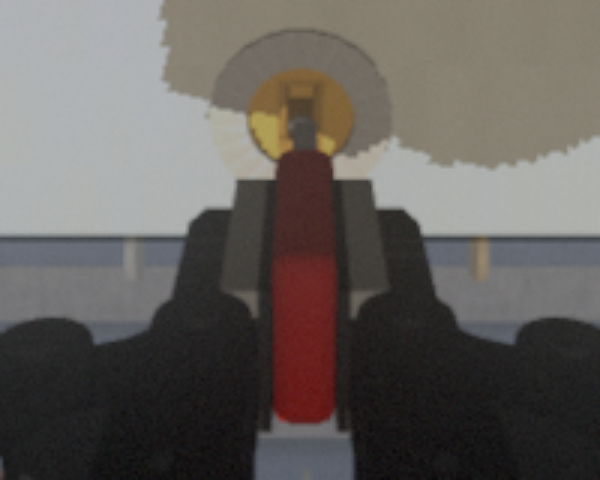

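The blade and keyway line up (both near column 302 in the crop), so I descend gently.

```bash
python3 -m inch '[[0,-0.01,0.1,0,0,0],[0,0,0.1,0,0,0],[0,0,0.06,0,0,0],[0,0,0.06,0,0,0],[0,0,0.04,0,0,0],[0,0,0,0,0,0]]'
python3 -c "
from h import *
rel([.543,.1907,.175],np.radians(106.5));o=get_obs();print(o['force'],o['wrist_torque'])"
```

```text
time: 8.85
ee_pos: [0.5427, 0.1912, 0.1978]
ee_rot: [0.452, -3.108, 0.001]
force: [0.1, -0.9, -0.1]
grip_width: 0.0089
gripper_force: 79.0
shift mm [-0.1 -0.5 22.8] turn deg [-0.03 -0.07  0.05]
[ 0.12428776 -0.91426741 -0.13315493] [-0.23629458  0.19974274 -0.0273491 ]
```

```bash
for i in 1; do python3 -m inch '[[0,0,0.04,0,0,0],[0,0,0.04,0,0,0],[0,0,0.04,0,0,0],[0,0,0,0,0,0]]'; done
python3 -c "
from h import *
rel([.543,.1907,.175],np.radians(106.5));o=get_obs();print(o['force'],o['wrist_torque'])"
```

```text
time: 9.25
ee_pos: [0.5428, 0.1912, 0.1945]
ee_rot: [-0.452, 3.108, -0.001]
force: [-4.6, -2.2, 7.3]
grip_width: 0.0093
gripper_force: 80.5
shift mm [-0.  -0.5 19.5] turn deg [-0.03  0.04  0.05]
[-4.55750144 -2.18880213  7.25974991] [-0.51002703  1.12327664  0.00721471]
```

```bash
python3 -m inch '[[0,0,0.02,0,0,0.5],[0,0,0.02,0,0,-0.5],[0,0,0.02,0,0,-0.5],[0,0,0.02,0,0,0.5],[0,0,0,0,0,0.5],[0,0,0,0,0,-0.5]]'
python3 -c "
from h import *
rel([.543,.1907,.175],np.radians(106.5));o=get_obs();print(o['force'],o['wrist_torque'])"
```

```text
time: 9.85
ee_pos: [0.5428, 0.1911, 0.193]
ee_rot: [-0.452, 3.106, -0.001]
force: [-7.7, -4.3, 15.6]
grip_width: 0.0086
gripper_force: 81.7
shift mm [ 0.  -0.4 18. ] turn deg [-0.07  0.13  0.07]
[-7.7092529  -4.27421613 15.5504498 ] [-0.87849349  1.78967227  0.00308169]
```

```bash
python3 -m inch '[[0.01,0,0.02,0,0,0.6],[0.01,0,0,0,0,-0.6],[0,0,0.02,0,0,-0.6],[0,0,0,0,0,0.6],[0,0,0,0,0,0.6],[0,0,0,0,0,-0.6],[0,0,0,0,0,0]]' - 100
python3 -c "
from h import *
rel([.543,.1907,.175],np.radians(106.5));o=get_obs();print(o['force'],o['wrist_torque'])"
```

```text
time: 10.55
ee_pos: [0.5418, 0.1905, 0.1868]
ee_rot: [0.452, -3.108, 0.002]
force: [-3.3, -2.4, 3.5]
grip_width: 0.0086
gripper_force: 97.7
shift mm [-1.2 -0.2 11.8] turn deg [-0.08 -0.05  0.03]
[-3.31648341 -2.41476547  3.45951664] [-0.82387216  0.72776832 -0.00366025]
```

```bash
python3 -m inch '[[0,0,0.04,0,0,0],[0,0,0.04,0,0,0],[0,0,0.02,0,0,0.6],[0,0,0.02,0,0,-0.6],[0,0,0.02,0,0,-0.6],[0,0,0,0,0,0.6],[0,0,0,0,0,0]]'
python3 -c "
from h import *
rel([.543,.1907,.175],np.radians(106.5));o=get_obs();print(o['force'],o['wrist_torque'])"
```

```text
time: 11.25
ee_pos: [0.5427, 0.1907, 0.1809]
ee_rot: [-0.449, 3.107, -0.002]
force: [-4.1, -3.8, 7.0]
grip_width: 0.009
gripper_force: 98.3
shift mm [-0.3 -0.1  5.9] turn deg [-0.1   0.11 -0.05]
[-4.05208675 -3.81367177  6.99108069] [-0.9295149   0.78152488  0.01508216]
```

```bash
python3 -m inch '[[0,0,0.03,0,0,0.6],[0,0,0.03,0,0,-0.6],[0,0,0.03,0,0,-0.6],[0,0,0,0,0,0.6],[0,0,0.02,0,0,0.6],[0,0,0,0,0,-0.6],[0,0,0,0,0,0]]'
python3 -c "
from h import *
rel([.543,.1907,.175],np.radians(106.5));o=get_obs();print(o['force'],o['wrist_torque'])"
```

```text
time: 11.95
ee_pos: [0.5425, 0.1912, 0.1746]
ee_rot: [-0.452, 3.107, -0.0]
force: [-3.1, -2.0, 4.9]
grip_width: 0.0089
gripper_force: 98.0
shift mm [-0.4 -0.6 -0.4] turn deg [-0.02  0.08  0.06]
[-3.06149287 -2.01027338  4.94148042] [-0.63609522  0.68726722 -0.04333178]
```

```bash
python3 -m inch '[[0,0,0.03,0,0,0.6],[0,0,0.03,0,0,-0.6],[0,0,0.02,0,0,-0.6],[0,0,0,0,0,0.6],[0,0,0,0,0,0],[0,0,0,0,0,0]]'
python3 - <<'E'
from h import *
rel([.543,.1907,.175],np.radians(106.5));o=get_obs();print(o['force'],o['wrist_torque'])
a=cams.snapshot('wrist');cv2.imwrite('pics/w6.png',cv2.resize(a[180:340,220:420],None,fx=3,fy=3))
E
```

```text
time: 12.55
ee_pos: [0.5425, 0.1912, 0.1743]
ee_rot: [-0.451, 3.105, -0.0]
force: [-7.5, -3.1, 17.4]
grip_width: 0.0084
gripper_force: 100.0
shift mm [-0.3 -0.6 -0.7] turn deg [-0.04  0.2   0.02]
[-7.48686049 -3.14966107 17.42693607] [-0.98326991  1.86682727 -0.0126964 ]
```

View pics/w6.png

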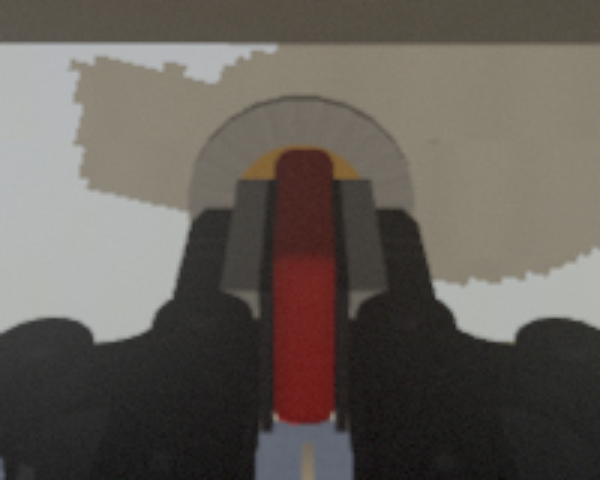

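The key is home: z stopped at 0.1743 while the force rose to 17 N, and the head hasn't shifted in the pads. Now the turn.

```bash
python3 -m inch '[[0,0,-0.03,0,0,0.5],[0,-0.002,0,0,0,1],[0,-0.002,0,0,0,1],[0,-0.002,0,0,0,1],[0,-0.002,0,0,0,1],[0,-0.002,0,0,0,1],[0,-0.002,0,0,0,1],[0,-0.002,0,0,0,1],[0,0,0,0,0,0]]'
python3 -c "
from h import *
rel([.543,.1907,.1743],np.radians(106.5));o=get_obs();print(o['force'],o['wrist_torque'],o['joints'][5])"
```

```text
time: 13.5
ee_pos: [0.5427, 0.1914, 0.1745]
ee_rot: [0.573, 3.086, 0.005]
force: [-4.9, -1.1, 11.9]
grip_width: 0.0084
gripper_force: 99.1
shift mm [-0.5 -0.6  0.2] turn deg [  0.17   0.19 -37.53]
[-4.86031956 -1.10015012 11.90606426] [-0.31656426  1.20754038  0.02192867] 0.5887713702380414
```

```bash
python3 -m inch '[[0,-0.002,0,0,0,1],[0,-0.002,0,0,0,1],[0,-0.002,0,0,0,1],[0,-0.002,0,0,0,1],[0,-0.002,0,0,0,1],[0,-0.002,0,0,0,1],[0,-0.002,0,0,0,1],[0,-0.002,0,0,0,1],[0,-0.002,0,0,0,0.6],[0,0,0,0,0,0]]'
python3 -c "
from h import *
rel([.543,.1907,.1743],np.radians(106.5));o=get_obs();print(o['force'],o['wrist_torque'],o['joints'][5])"
python3 -m inch '[[0,0,0,0,0,0.6],[0,0,0,0,0,0.4],[0,0,0,0,0,0],[0,0,0,0,0,0]]'
python3 -c "
from h import *
rel([.543,.1907,.1743],np.radians(106.5));o=get_obs();print(o['force'],o['wrist_torque'],o['joints'][5])"
```

```text
time: 14.5
ee_pos: [0.543, 0.1915, 0.1745]
ee_rot: [1.663, 2.663, 0.011]
force: [-1.8, 0.3, 10.6]
grip_width: 0.0085
gripper_force: 98.8
shift mm [-0.7 -0.4  0.2] turn deg [  0.41   0.2  -80.47]
[-1.83395261  0.29384066 10.60965422] [0.13072428 0.7085432  0.0662343 ] 1.3376917464671623
time: 14.9
ee_pos: [0.5431, 0.1916, 0.1745]
ee_rot: [1.776, 2.589, 0.011]
force: [-3.1, 0.9, 10.8]
grip_width: 0.0086
gripper_force: 98.8
shift mm [-0.8 -0.4  0.2] turn deg [  0.43   0.19 -85.42]
[-3.09929876  0.89551724 10.81972707] [0.13257691 0.61393633 0.09077497] 1.4240601200982117
```

```bash
for a in 1; do python3 -m inch '[[0,0,0,0,0,0.5],[0,0,0,0,0,0.4],[0,0,0,0,0,0],[0,0,0,0,0,0]]'
python3 -c "
from h import *
rel([.543,.1907,.1743],np.radians(106.5));o=get_obs();print(o['force'],o['wrist_torque'],o['joints'][5])"; done
python3 -m inch '[[0,0,0,0,0,0.5],[0,0,0,0,0,0.3],[0,0,0,0,0,0],[0,0,0,0,0,0]]'
python3 -c "
from h import *
rel([.543,.1907,.1743],np.radians(106.5));o=get_obs();print(o['force'],o['wrist_torque'],o['joints'][5])"
```

```text
time: 15.3
ee_pos: [0.5432, 0.1916, 0.1745]
ee_rot: [1.877, 2.517, 0.012]
force: [-3.4, 1.5, 9.7]
grip_width: 0.0089
gripper_force: 98.7
shift mm [-0.8 -0.4  0.2] turn deg [  0.44   0.19 -89.91]
[-3.44503942  1.52292649  9.67917713] [0.18389023 0.62158631 0.06988769] 1.5025494181580636
time: 15.7
ee_pos: [0.543, 0.1916, 0.1745]
ee_rot: [1.964, 2.451, 0.011]
force: [-3.5, 1.7, 10.0]
grip_width: 0.0085
gripper_force: 98.8
shift mm [-0.9 -0.2  0.2] turn deg [ 0.15 -0.43 86.09]
[-3.49806665  1.71697007 10.0407919 ] [0.14324027 0.76197094 0.13839442] 1.5722772675790027
```

```bash
python3 -m inch '[[0,0,0,0,0,0.4],[0,0,0,0,0,0.2],[0,0,0,0,0,0],[0,0,0,0,0,0]]'
python3 - <<'E'
from h import *
rel([.543,.1907,.1743],np.radians(106.5));o=get_obs();print(o['force'],o['wrist_torque'],o['joints'][5])
a=cams.snapshot('wrist');cv2.imwrite('pics/w7.png',cv2.resize(a[180:340,220:420],None,fx=3,fy=3))
E
```

```text
time: 16.1
ee_pos: [0.5431, 0.1916, 0.1745]
ee_rot: [2.026, 2.399, 0.011]
force: [-2.4, 0.8, 10.0]
grip_width: 0.0084
gripper_force: 98.8
shift mm [-0.9 -0.3  0.2] turn deg [ 0.15 -0.44 83.14]
[-2.40744259  0.77652251 10.04604305] [0.12254289 0.67703299 0.3201124 ] 1.623902939440824
```

View pics/w7.png

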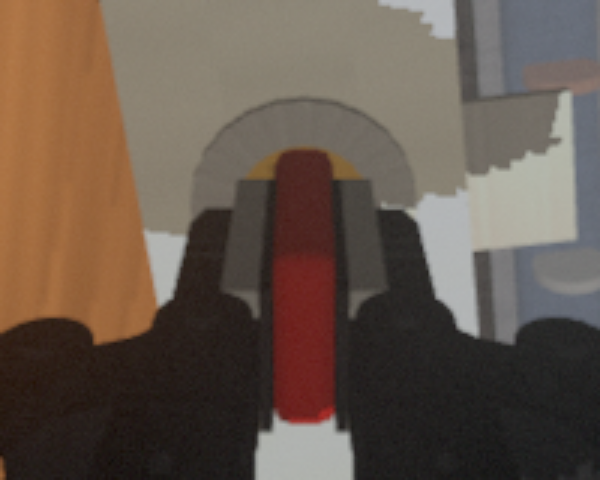

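The key is seated and turned about 97°. Torque jumped to 0.32 N m, so it is against the stop, with the head square in the pads. Handing in while still holding.

```bash
python3 -c "
from h import *
bot.finish_job();o=get_obs();print(o['time'],o['wrist_torque'],o['grip_width'])"
```

```text
the job is handed in; nothing more can be done
the job is handed in; nothing more can be done
```

The red key is fully home in the lock, turned clockwise to its stop and still gripped there under about 10 N downward force; I handed the job in at about 16 s, and no verdict was shown.

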